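# Open the praline tin with the palette knife and take one out with the tongs

## Task

Push the blade of the palette knife under the front lip of the blue tin's tight lid, lever the lid up and swing it back until it stands open, then lay the knife flat on the counter again. Take the spring tongs out of their rest, close them on the red-wrapped praline and lift it well clear above the tin; the program finishes while still holding it up in the squeezed tongs, nothing else carrying it. Food stays clean: keep the gripper's fingers off the tin and the pralines, leave the other two pralines in the tin, and do not shove the things standing round about.

Things in the scene. Friction and masses are not known exactly. Their poses are not given: they have to be found in the camera images.
- tin: blue metal tin with brass beading, 110 mm deep (its x), 176 mm wide (its y), walls 2.5 mm thick and 46 mm high, fixed to the counter. Origin at the centre of its underside; +x is the hinge side, -x the front with the lip. Inner floor 2.5 mm above the origin; top of the closed lid 49 mm above it.
- tin_lid (a joint): angle of the lid, rad: 0 closed, grows as it opens, stop at 1.75 (leaning back past upright). Hinge line parallel to the tin's y, at x = +56 mm, z = +46 mm in the tin's frame. Stiff hinge: about 0.12 N m of friction plus the lid's 90 g; 1 to 2 N upward at the lip moves it, and it stays where it is left. Standing open, its edge is up to 168 mm above the counter.
- lid_lip (a point): middle of the lid's front edge (moves with the lid); closed, 64 mm in front of the tin's origin and 46 mm above it. The lid, a 3 mm plate 180 mm wide, overhangs the front wall by 9 mm along the whole front, ending in a rolled brass bead 4.4 mm thick with its underside 1.2 mm below this point. Free space below down to the counter. The plug under the lid does not obstruct the blade.
- knife: palette knife lying flat: dark wooden handle 80 mm long, 18 mm wide, 16 mm high, then a cranked steel blade 20 mm wide and 2 mm thick whose underside is level with the handle's underside. Origin on the underside at the joint of handle and blade; +x points along the blade to its tip (89 mm ahead), the handle reaches back to x = -80 mm; z is up. 55 g.
- knife_grip (a point): point in the knife's handle to grip across its 18 mm width, 20 mm behind the knife's origin and 8 mm above its underside
- knife_tip (a point): tip of the blade (round end), 89 mm ahead of the knife's origin, 1 mm above its underside, at half the blade's thickness
- rest: tongs rest, fixed: an upright clear acrylic sleeve, open at the top with a thin steel rim, on a steel foot plate of 60 x 84 mm. Origin at the centre of its underside. Sleeve 22 mm (x) by 54 mm (y) outside, 18 by 50 mm inside, rim 54 mm above the origin, inner floor 6 mm above it. The tongs stand loosely in it (2 to 3 mm of play), their bow 151 mm above the counter.
- tongs: spring tongs, two steel strips 13 mm wide joined by a bow, 145 mm long, 50 g; black jaws 15 mm wide, 30 mm long. They stand in the rest, tips down. Origin midway between the tips; z points to the bow, the arms spread along y. This body is the +y arm. At rest the jaws are 38 mm apart inside, 46 mm over the outsides; 43 mm over the grip pads.
- tongs_arm: the other (-y) arm of the tongs; origin at the top of the bow, where it hinges about x. A spring holds the arms apart against a stop: up to about 6.5 N of squeeze at the grip point they stay open, then the jaws close about 3.4 mm per mm of squeeze; about 10 N closes them on a praline, 25 N presses it with about 5 N. Relaxed, the arms spring apart again and follow the fingers.
- tongs_grip (a point): point midway between the black grip pads on the tongs' arms (16 mm high), 100 mm above the tips and 45 mm below the top of the bow: where to squeeze them from above, across the arms (along the tongs' y). As the arms close, this body turns by half of the closing angle.
- tongs_tips (a point): point midway between the tips of the open jaws, at the tongs' origin
- praline_red: the praline to take, wrapped in red foil: round, 25 mm across, 21 mm high, upright sides up to 15 mm, 18 g, standing in the tin about 50 mm from its neighbours. Origin at the centre of its underside, z up.
- praline_gold: praline in yellow foil, same shape and size, stays in the tin
- praline_green: praline in green foil, same shape and size, stays in the tin
- tin_green: bystander: small round pastille tin with a pale green lid, 45 mm across, 19 mm high; origin at the centre of its underside
- tin_yellow: bystander: small round pastille tin with a pale yellow lid, 45 mm across, 19 mm high; origin at the centre of its underside
- orange_mug: bystander: orange mug, 85 mm across and 94 mm high; origin at the centre of its underside
- pink_packet: bystander: flat pink packet, 52 x 82 x 18 mm; origin at the centre of its underside

How it is judged:
By the outcome, as a careful person would: the job done as asked, in the order asked, and still so for the second after the job is handed in, while the arm keeps its last pose, push and grip.
It also fails if it takes over 72 s, if anything falls off the work surface, if the arm or the gripper's body presses on something with over 40 N, if the wrist force passes 120 N, or if a joint passes its speed limit or range.

## Robot

A 6-joint arm with a two-finger parallel gripper is mounted at the origin on a cart in front of the work surface, level with it; the furniture and walls round the work are solid. World frame = base frame: x ahead of the robot, y to its left, z up, the work surface at z = 0. Lengths are in m, angles in rad, forces in N, time in s.
With the tool pointing down it reaches from about 0.25 to 0.725 m from the base axis. Payload 4 kg.
Tool frame: the origin (TCP) lies midway between the tips of the shut fingers; the grasp point (between the pads) lies 19 mm behind it; z points along the fingers, y is the line along which they close (so a half turn about z gives the same grasp; the last joint's range is limited). The gripper opens to 85 mm and grips with 20 to 120 N. Pads are 22 mm wide; open, the fingers measure 114 mm over their backs; the gripper's body (76 mm by 85 mm) begins 54 mm behind the grasp point. The pads swing forward as they close: fully open they stand 13 mm farther back than shut.
Start: joints at [1.294, 0.241, 0.005, 1.335, 0, 1.571], TCP at [0.137, 0.481, 0.193] pointing down, gripper open.
Joint ranges: [-2.72, 2.72], [-1.05, 1.87], [-1.09, 1.28], [-1.99, 2.15], [-1.42, 1.44], [-3.14, 3.14]. Speed limits (rad/s): [2.79, 2.79, 3.14, 3.14, 3.14, 3.14].

## Interface

Orientations are given as a unit quaternion [x, y, z, w].
In Python, from workcell import get_obs, imaging, workorder gives the robot as it stands.
- The arm moves only by the tool jog_arm, called after "Emit:" in YAML: its name, and indented under it one key for each argument. Schema: {"type":"object","properties":{"deltas":{"type":"array","items":{"type":"array","items":{"type":"number"},"minItems":7,"maxItems":7},"minItems":1,"maxItems":10},"only":{"type":"string"},"quiet":{"type":"boolean"},"lines":{"type":"string"}},"required":["deltas"],"additionalProperties":false}. deltas is a list of rows, 1 to 10 of them, each of 7 numbers: a rotation vector rx, ry, rz in rad, then dx, dy, dz in m, then the finger opening in m; each row is the pose to reach, as a shift and turn from the pose commanded when the call began, along the tool's axes at that moment; what a row does not reach only later rows make up. A row lasts 1/8 s, in which the tool goes at most 0.0625 m and 0.188 rad, less where a joint would pass 70% of its speed; a pose out of reach is approached as far as the arm can. The fingers move at their own pace and stop on an object; the grip force is fixed at half the most. Time passes only in rows, so rows that do not move let the fingers close. The tool returns the time, the measured TCP pose, the force, the opening and the grip force at its end. only (a regular expression) keeps the lines of the reply that match it, lines (a string "A,B") keeps lines A to B, and quiet returns only ok. Input that does not fit is refused with a message, and nothing moves.
- get_obs(): the state, without advancing time (a new reading comes with each control period).
- imaging.camera(name): name is "side" or "top"; returns (picture, depth): 480x640x3 uint8, red, green, blue; 480x640 float32, m along the optical axis (not along the pixel's ray), 0 where there is no reading.
- imaging.calibration(name): a dict with "mtx" (3x3 intrinsics, pixels), "R" (3x3) and "t" (3): a world point X has camera coordinates R X + t. Camera axes: x right, y down, z forward; pixel columns grow to the right and rows downward; lengths in m; the calibration is good to about 2 mm. A picture is of the moment at which its call begins. calibration takes no time and is no camera call.
- workorder.job_done(): hands the job in; it is judged then, once.
The state is a dict: "clock": time; "joint_pos": joint angles; "joint_vel": joint speeds; "tau": joint torques, N m; "eef_pos": TCP position; "tool_rot": TCP orientation; "ft_force": force on the tool from outside, world axes, zero at the start; "ft_torque": the same for the moment, N m; "grip_width": finger opening in m; "grasp_force": force on a finger pad.
Only numpy, scipy, OpenCV 4.12 (cv2) and the standard library are available. Lean on these libraries where they do the work, as an engineer would, in place of code of your own. Each camera call takes 0.05 s, during which the arm holds its last target. There are 200 camera calls.

## Working session

There is one attempt and no reset: what is moved stays moved. The work goes in short steps, Python scripts to look and compute and a tool call to move; the robot and the scene stay as the last step left them, time stands still between calls to the robot, and variables do not carry over. Pictures are saved under pics/ and viewed, at most 11 in all, crops included, and the job is handed in when it is done.

```bash
mkdir -p pics; ls; python3 - <<'E'
from workcell import get_obs, imaging
import cv2,numpy as np
o=get_obs();print(o['eef_pos'],o['tool_rot'],o['grip_width'],o['clock'])
for n in('top','side'):
    p,d=imaging.camera(n);cv2.imwrite(f'pics/{n}0.png',p[:,:,::-1]);np.save(f'{n}d.npy',d);np.save(f'{n}p.npy',p)
    c=imaging.calibration(n);print(n,c, -np.array(c['R']).T@c['t'])
E
```

```text
pics
[0.13643953 0.48028716 0.19161603] [ 1.37947214e-01  9.90439044e-01 -1.02295412e-03 -1.41539066e-04] 0.08541863761817545 0.0
top {'mtx': array([[497.3651    ,   0.        , 320.5590035 ],
       [  0.        , 497.3651    , 242.88667114],
       [  0.        ,   0.        ,   1.        ]]), 'R': array([[-0.00533778, -0.99997069, -0.00548938],
       [-0.98370886,  0.00623723, -0.17966075],
       [ 0.17968972,  0.00444096, -0.98371331]]), 't': array([-0.13823457,  0.53563519,  1.52890539])} [ 0.25144263 -0.14836121  1.59947838]
side {'mtx': array([[469.96573565,   0.        , 315.39806783],
       [  0.        , 469.96573565, 234.76337172],
       [  0.        ,   0.        ,   1.        ]]), 'R': array([[-0.99827024, -0.05533851, -0.01985367],
       [-0.00933789,  0.48264589, -0.87576581],
       [ 0.05804587, -0.87406555, -0.48232778]]), 't': array([0.53770748, 0.15890683, 1.05835294])} [0.47682822 0.87813005 0.66031365]
```

View pics/top0.png

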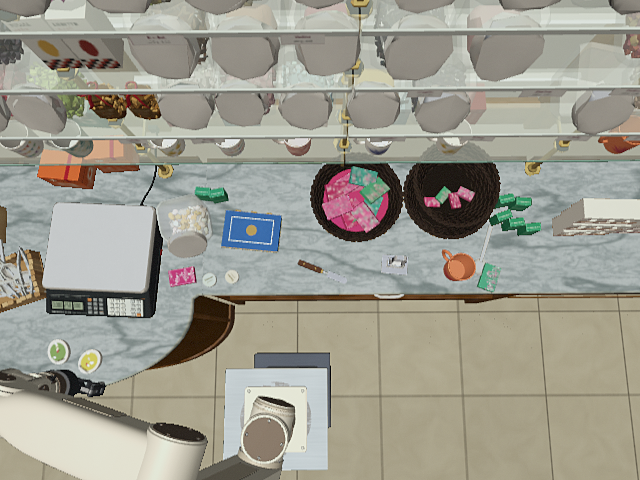

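View pics/side0.png

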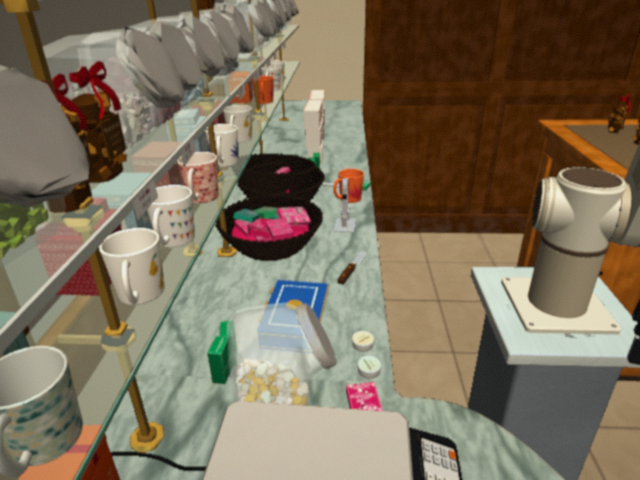

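The top view shows the blue tin at about (251,230), the knife with its handle at (312,267) and blade towards (340,278), and the tongs in the rest at (396,264). The small tins are at (209,280) and (232,277), the packet at (182,276) and the mug at (460,265). The side view shows the tin at (293,315), the handle at (347,272) and the tongs at (345,210). Next I measure with masks.

```bash
cat > h.py <<'E'
import numpy as np,cv2
from workcell import get_obs, imaging
from scipy.spatial.transform import Rotation as Ro
def cast(n,uv,z):
    c=imaging.calibration(n);R=np.array(c['R']);o=-R.T@c['t']
    uv=np.atleast_2d(np.array(uv,float));d=np.c_[uv,np.ones(len(uv))]@np.linalg.inv(c['mtx']).T@R
    return o+d*((z-o[2])/d[:,2])[:,None]
def proj(n,X):
    c=imaging.calibration(n);q=np.atleast_2d(X)@np.array(c['R']).T+c['t'];q=q@np.array(c['mtx']).T
    return q[:,:2]/q[:,2:]
def comps(p,lo,hi,roi,amin=8):
    h=cv2.cvtColor(p,cv2.COLOR_RGB2HSV);m=cv2.inRange(h,np.array(lo),np.array(hi))
    k=np.zeros_like(m);x0,y0,x1,y1=roi;k[y0:y1,x0:x1]=m[y0:y1,x0:x1]
    cs,_=cv2.findContours(k,cv2.RETR_EXTERNAL,cv2.CHAIN_APPROX_NONE)
    return sorted([c.reshape(-1,2) for c in cs if cv2.contourArea(c)>amin],key=lambda c:-cv2.contourArea(c))
def rect(n,c,z):
    w=cast(n,c,z)[:,:2];r=cv2.minAreaRect((w*1000).astype(np.float32));return np.round(np.array(r[0]),1),np.round(r[1],1),round(r[2],1)
def goal(pos,Rt):
    "shift and rotvec in tool axes from measured pose"
    o=get_obs();R0=Ro.from_quat(o['tool_rot']);return np.round(R0.inv().apply(np.array(pos)-o['eef_pos']),4),np.round((R0.inv()*Rt).as_rotvec(),4)
E
python3 - <<'E'
from h import *
t=np.load('topp.npy');s=np.load('sidep.npy')
for nm,n,p,lo,hi,roi,z in [('tin','top',t,(100,120,60),(125,255,255),(200,200,300,260),.049),('tin','side',s,(100,120,60),(125,255,255),(240,270,340,350),.049),
 ('handle','top',t,(0,60,20),(20,255,150),(290,250,335,285),.016),('handle','side',s,(0,60,10),(20,255,150),(330,255,365,290),.016),
 ]:
  for c in comps(p,lo,hi,roi)[:2]: print(nm,n,rect(n,c,z))
a=cv2.resize(t[215:290,220:420],None,fx=4,fy=4,interpolation=cv2.INTER_CUBIC)
b=cv2.resize(s[185:350,255:375],None,fx=3.6,fy=3.6,interpolation=cv2.INTER_CUBIC)[:594]
cv2.imwrite('pics/c1.png',a[:,:,::-1]);cv2.imwrite('pics/c2.png',b[:,:,::-1])
E
```

```text
tin top (array([576.6,  79.8]), array([179.4, 115.6]), 84.1)
tin side (array([575.4,  52.2]), array([121.9, 115.6]), 84.2)
handle top (array([ 465.1, -104.8]), array([77.7, 15.6]), 67.8)
handle side (array([467. , -97.3]), array([93.7, 20.5]), 68.0)
```

View pics/c1.png

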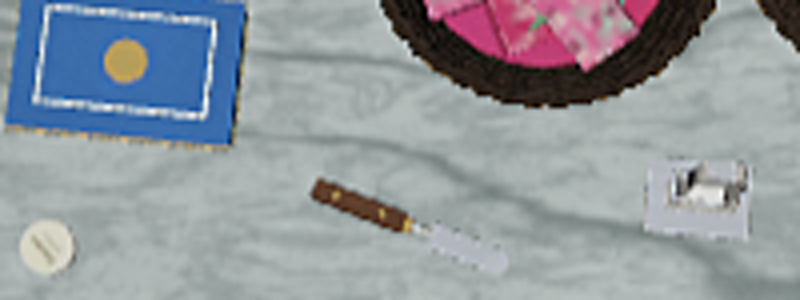

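View pics/c2.png

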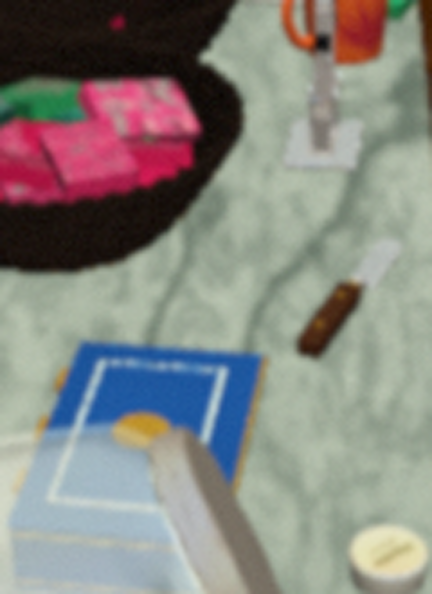

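The crops agree with the masks. The handle runs from (315,188) to (408,225) in c1, with the blade tip at (507,265). The lid's front edge runs from (5,128) to (232,148), and the rest foot spans (645..752, 158..240) with the tongs' bow at about (708,190). The side crop shows the same layout. Next I cross-check these and work out the first move.

```bash
python3 - <<'E'
from h import *
C=lambda x,y:(220+x/4-.5,215+y/4-.5)
f=lambda a,z:np.round(cast('top',a,z)[0]*1000,1)
print('lip',f(C(5,128),.046),f(C(232,148),.046))
print('tip',f(C(507,268),.001),'end',f(C(312,187),.016),'joint',f(C(410,226),.01))
print('foot',[f(C(*q),.003) for q in((648,160),(752,162),(747,240),(645,233))])
print('tins',f((231,277),.019),f((209,280),.019))
az=np.radians(-22.2);ty=np.array([np.cos(az),np.sin(az),0]);tz=np.array([0,0,-1.]);R=Ro.from_matrix(np.c_[np.cross(ty,tz),ty,tz])
print(goal([.4575,-.1233,.10],R))
E
```

```text
lip [525.6 175.6  46. ] [508.3  -4.8  46. ]
tip [ 416.5 -223.2    1. ] end [481.1 -66.7  16. ] joint [ 449.9 -145.3   10. ]
foot [array([ 503.5, -338.8,    3. ]), array([ 501.3, -423.1,    3. ]), array([ 437.8, -416.7,    3. ]), array([ 443.9, -334.8,    3. ])]
tins [431.2 145.4  19. ] [422.  215.4  19. ]
(array([-0.4738, -0.4928,  0.0926]), array([-1.4000e-03,  1.6000e-03,  1.6815e+00]))
```

Emit:
jog_arm:
  deltas:
    - [0, 0, 1.6815, -0.474, -0.493, 0.09, 0.05]
    - [0, 0, 1.6815, -0.474, -0.493, 0.09, 0.05]
    - [0, 0, 1.6815, -0.474, -0.493, 0.09, 0.05]
    - [0, 0, 1.6815, -0.474, -0.493, 0.09, 0.05]
    - [0, 0, 1.6815, -0.474, -0.493, 0.09, 0.05]
    - [0, 0, 1.6815, -0.474, -0.493, 0.09, 0.05]
    - [0, 0, 1.6815, -0.474, -0.493, 0.09, 0.05]
    - [0, 0, 1.6815, -0.474, -0.493, 0.09, 0.05]
    - [0, 0, 1.6815, -0.474, -0.493, 0.09, 0.05]
    - [0, 0, 1.6815, -0.474, -0.493, 0.09, 0.05]

```text
clock: 1.35
eef_pos: [0.4282, -0.0681, 0.1106]
tool_rot: [0.83, 0.557, 0.0, -0.0]
ft_force: [1.3, 0.3, -0.9]
grip_width: 0.0499
grasp_force: 0.0
```

```bash
python3 - <<'E'
from h import *
az=np.radians(-22.2);ty=np.array([np.cos(az),np.sin(az),0]);tz=np.array([0,0,-1.]);R=Ro.from_matrix(np.c_[np.cross(ty,tz),ty,tz])
print(goal([.4575,-.1233,.10],R))
E
```

```text
(array([-0.04  ,  0.0481,  0.0106]), array([ 0.    , -0.0004, -0.0015]))
```

Emit:
jog_arm:
  deltas:
    - [0, 0, 0, -0.04, 0.048, 0.03, 0.05]
    - [0, 0, 0, -0.04, 0.048, 0.05, 0.05]
    - [0, 0, 0, -0.04, 0.048, 0.06, 0.05]
    - [0, 0, 0, -0.04, 0.048, 0.06, 0.05]

```text
clock: 1.85
eef_pos: [0.4558, -0.1205, 0.0503]
tool_rot: [0.83, 0.558, -0.001, -0.001]
ft_force: [0.8, -0.1, -0.4]
grip_width: 0.0499
grasp_force: 0.0
```

```bash
python3 - <<'E'
from h import *
az=np.radians(-22.2);ty=np.array([np.cos(az),np.sin(az),0]);tz=np.array([0,0,-1.]);R=Ro.from_matrix(np.c_[np.cross(ty,tz),ty,tz])
print(goal([.4575,-.1233,.005],R))
p,d=imaging.camera('side')
u=proj('side',[.4575,-.1233,.02])[0].astype(int);print(u)
a=p[u[1]-55:u[1]+45,u[0]-65:u[0]+65];cv2.imwrite('pics/c3.png',cv2.resize(a,None,fx=5,fy=5,interpolation=cv2.INTER_CUBIC)[:,:,::-1])
E
```

```text
(array([-0.002 ,  0.0028,  0.0453]), array([-0.0026,  0.0002,  0.0006]))
[350 265]
```

View pics/c3.png

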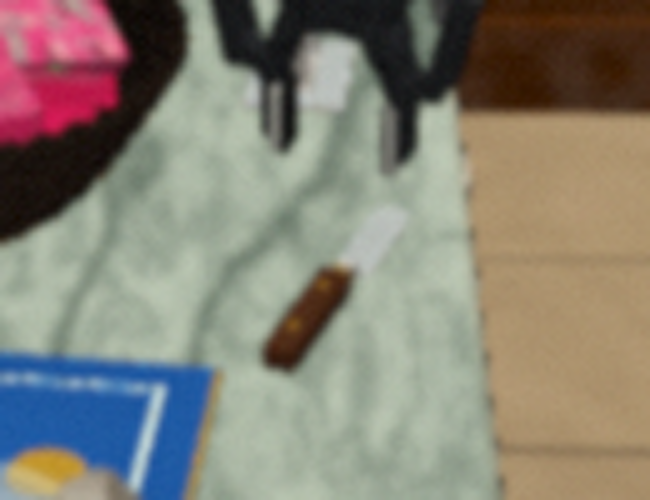

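The side crop shows the open fingers, tips at (280,148) and (398,170), hovering above the handle, which runs from (280,355) to (340,272). The alignment fits, so I descend and close.

Emit:
jog_arm:
  deltas:
    - [0, 0, 0, -0.002, 0.003, 0.02, 0.05]
    - [0, 0, 0, -0.002, 0.003, 0.035, 0.05]
    - [0, 0, 0, -0.002, 0.003, 0.045, 0.05]
    - [0, 0, 0, -0.002, 0.003, 0.045, 0.05]
    - [0, 0, 0, -0.002, 0.003, 0.045, 0.0]
    - [0, 0, 0, -0.002, 0.003, 0.045, 0.0]
    - [0, 0, 0, -0.002, 0.003, 0.045, 0.0]
    - [0, 0, 0, -0.002, 0.003, 0.045, 0.0]
    - [0, 0, 0, -0.002, 0.003, 0.045, 0.0]
    - [0, 0, 0, -0.002, 0.003, 0.045, 0.0]

```text
clock: 3.15
eef_pos: [0.459, -0.1243, 0.0059]
tool_rot: [0.83, 0.558, -0.0, -0.0]
ft_force: [-0.6, 1.6, -0.4]
grip_width: 0.0002
grasp_force: 0.0
```

```bash
python3 - <<'E'
from h import *
p,d=imaging.camera('side');t,_=imaging.camera('top')
a=cv2.resize(p[210:310,285:415],(400,308),interpolation=cv2.INTER_CUBIC)
b=cv2.resize(t[225:325,270:400],(400,308),interpolation=cv2.INTER_CUBIC)
cv2.imwrite('pics/c4.png',np.hstack([a,b])[:,:,::-1])
E
```

```text
(no output)
```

View pics/c4.png

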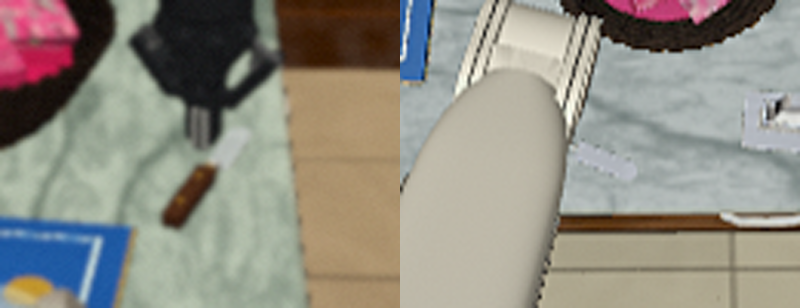

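The side view (left) shows the shut fingertips at (203,145), just behind the handle/blade joint at (215,165), so they closed on nothing. The knife has not moved visibly. I compare the fingertip pixels with the reported TCP.

```bash
python3 - <<'E'
from h import *
o=get_obs();print(o['eef_pos'],o['joint_pos'])
print('proj tcp',proj('side',o['eef_pos']))
p,d=imaging.camera('side');c=imaging.calibration('side');R=np.array(c['R'])
for u,v in [(349,252),(349,255),(351,255),(352,257),(351,259),(340,280),(345,273),(348,268),(352,263),(360,258)]:
    z=d[v,u];X=R.T@(z*np.linalg.inv(c['mtx'])@[u,v,1]-c['t']);print(u,v,p[v,u],np.round(X*1000,1))
s=np.load('sidep.npy');k=comps(s,(0,60,10),(20,255,150),(330,255,365,290));k2=comps(p,(0,60,10),(20,255,150),(330,255,365,290))
print([(len(q),q.mean(0),q.min(0),q.max(0)) for q in k+k2])
print(proj('side',[[.481,-.067,.008],[.45,-.1415,.008],[.4165,-.223,.001]]))
E
```

```text
[ 0.45902141 -0.12425255  0.00593864] [-2.64349960e-01  3.64625359e-01 -3.54913457e-01  8.51296679e-01
 -6.90378063e-06  1.69398222e+00]
proj tcp [[349.43491453 270.06777993]]
349 252 [81 80 77] [ 461.  -120.7   61.4]
349 255 [82 82 78] [ 461.  -111.    58.6]
351 255 [108 106 102] [ 456.  -113.    57.5]
352 257 [103 104  99] [ 453.5 -111.5   52.6]
351 259 [132 143 127] [ 454.2 -189.4   -1.5]
340 280 [64 31 16] [482.4 -69.8  12.4]
345 273 [81 44 23] [470.4 -92.9  17.6]
348 268 [85 48 23] [ 462.9 -115.4   17.8]
352 263 [139 122  90] [ 452.5 -141.1   16.5]
360 258 [184 192 186] [ 430.5 -187.4    3.2]
[(47, array([345.93617021, 273.23404255]), array([338, 263], dtype=int32), array([354, 283], dtype=int32)), (47, array([345.91489362, 273.21276596]), array([338, 263], dtype=int32), array([354, 283], dtype=int32))]
[[340.56021775 282.16122496]
 [352.92267239 265.75019107]
 [364.80608199 251.88128654]]
```

The depth image puts the shut fingertips at z ≈ 52 mm, while the reported TCP is at 6 mm. The handle (z ≈ 17) and the counter (z ≈ -1.5) read correctly in the same image. So the reported z is about 46 mm too low. I go down in a guarded step and check again.

```bash
cat >> h.py <<'E'
def cloud(n):
    p,d=imaging.camera(n);c=imaging.calibration(n);v,u=np.mgrid[:480,:640]
    q=np.stack([u,v,np.ones_like(u)],-1)@np.linalg.inv(c['mtx']).T*d[...,None]
    X=(q-c['t'])@np.array(c['R']);X[d==0]=np.nan;return p,X
E
```

Emit:
jog_arm:
  deltas:
    - [0, 0, 0, 0, 0, 0, 0.05]
    - [0, 0, 0, 0, 0, 0, 0.05]
    - [0, 0, 0, 0, 0, 0.015, 0.05]
    - [0, 0, 0, 0, 0, 0.025, 0.05]
    - [0, 0, 0, 0, 0, 0.025, 0.05]
    - [0, 0, 0, 0, 0, 0.025, 0.05]

```text
clock: 4.05
eef_pos: [0.4592, -0.1243, -0.0189]
tool_rot: [0.83, 0.558, 0.0, 0.0]
ft_force: [-0.1, -0.1, 0.2]
grip_width: 0.0502
grasp_force: 0.0
```

```bash
python3 - <<'E'
from h import *
o=get_obs()['eef_pos'];p,X=cloud('side')
m=(p.max(-1)<120)&(p.max(-1).astype(int)-p.min(-1)<25)&(abs(X[...,0]-o[0])<.05)&(abs(X[...,1]-o[1])<.05)&(X[...,2]>.005)&(X[...,2]<.15)
Y=X[m]*1000;print(len(Y));
for lo,hi in((-60,0),(0,60)):
    y=Y[(Y[:,0]-o[0]*1000>lo)&(Y[:,0]-o[0]*1000<hi)];y=y[np.argsort(y[:,2])][:8];print(np.round(y))
E
```

```text
1084
[[ 455. -116.    5.]
 [ 450. -123.    7.]
 [ 458. -104.    7.]
 [ 450. -126.    8.]
 [ 447. -131.    8.]
 [ 445. -143.    9.]
 [ 453. -115.    9.]
 [ 458. -105.   10.]]
[[463. -94.   5.]
 [468. -81.   5.]
 [465. -89.   6.]
 [468. -83.   7.]
 [460. -95.   7.]
 [465. -91.   7.]
 [460. -98.   9.]
 [470. -75.   9.]]
```

```bash
python3 - <<'E'
from h import *
o=get_obs()['eef_pos'];p,X=cloud('side')
D=X[...,:2]-o[:2];a=np.radians(-22.2);t=D@[np.cos(a),np.sin(a)];s=D@[-np.sin(a),np.cos(a)]
m=(abs(s)<.02)&(abs(t)>.015)&(abs(t)<.06)&(X[...,2]>.006)&(X[...,2]<.1)
for g in(1,-1):
    k=m&(t*g>0);q=np.c_[t[k],s[k],X[k][:,2]]*1000;q=q[np.argsort(q[:,2])][:10];print(np.round(q).tolist())
E
```

```text
[[24.0, 4.0, 23.0], [23.0, -0.0, 24.0], [23.0, -7.0, 26.0], [23.0, -0.0, 27.0], [28.0, 8.0, 27.0], [24.0, -9.0, 28.0], [22.0, 8.0, 29.0], [32.0, 3.0, 30.0], [24.0, 11.0, 30.0], [22.0, 1.0, 31.0]]
[[-33.0, 6.0, 24.0], [-30.0, 5.0, 26.0], [-29.0, 8.0, 27.0], [-33.0, 6.0, 27.0], [-34.0, 2.0, 28.0], [-30.0, 6.0, 29.0], [-38.0, 6.0, 31.0], [-34.0, 8.0, 31.0], [-29.0, 10.0, 32.0], [-37.0, 3.0, 32.0]]
```

Emit:
jog_arm:
  deltas:
    - [0, 0, 0, 0, 0, 0.008, 0.05]
    - [0, 0, 0, 0, 0, 0.015, 0.05]
    - [0, 0, 0, 0, 0, 0.015, 0.05]

```text
clock: 4.53
eef_pos: [0.4581, -0.124, -0.0349]
tool_rot: [0.83, 0.558, -0.001, -0.001]
ft_force: [0.7, -0.2, 0.8]
grip_width: 0.0497
grasp_force: 0.0
```

Emit:
jog_arm:
  deltas:
    - [0, 0, 0, 0, 0, 0, 0.0]
    - [0, 0, 0, 0, 0, 0, 0.0]
    - [0, 0, 0, 0, 0, 0, 0.0]
    - [0, 0, 0, 0, 0, 0, 0.0]

```text
clock: 5.03
eef_pos: [0.4595, -0.1244, -0.0336]
tool_rot: [0.83, 0.558, 0.0, 0.0]
ft_force: [-0.9, -0.5, 3.3]
grip_width: 0.0159
grasp_force: 60.2
```

Emit:
jog_arm:
  deltas:
    - [0, 0, 0, 0, 0, -0.05, 0.0]
    - [0, 0, 0, 0, 0, -0.1, 0.0]
    - [0, 0, 0, 0, 0, -0.1, 0.0]

```text
clock: 5.4
eef_pos: [0.4626, -0.1252, 0.0698]
tool_rot: [0.83, 0.558, 0.003, 0.003]
ft_force: [0.3, -0.4, -0.8]
grip_width: 0.016
grasp_force: 59.8
```

```bash
python3 - <<'E'
from h import *
az=np.radians(84.3);ty=np.array([np.cos(az),np.sin(az),0]);tz=np.array([0,0,-1.]);R=Ro.from_matrix(np.c_[np.cross(ty,tz),ty,tz])
print(goal([.3945,.0775,.066],R))
E
```

```text
(array([ 0.1619, -0.1397,  0.0028]), array([ 0.007 ,  0.0073, -1.8589]))
```

Emit:
jog_arm:
  deltas:
    - [0, 0, -1.859, 0.164, -0.14, 0.0, 0.0]
    - [0, 0, -1.859, 0.164, -0.14, 0.0, 0.0]
    - [0, 0, -1.859, 0.164, -0.14, 0.0, 0.0]
    - [0, 0, -1.859, 0.164, -0.14, 0.0, 0.0]
    - [0, 0, -1.859, 0.164, -0.14, 0.0, 0.0]
    - [0, 0, -1.859, 0.164, -0.14, 0.0, 0.0]
    - [0, 0, -1.859, 0.164, -0.14, 0.0, 0.0]
    - [0, 0, -1.859, 0.164, -0.14, 0.0, 0.0]
    - [0, 0, -1.859, 0.164, -0.14, 0.0, 0.0]
    - [0, 0, -1.859, 0.164, -0.14, 0.0, 0.0]

```text
clock: 6.65
eef_pos: [0.3901, 0.0803, 0.0646]
tool_rot: [0.047, 0.999, -0.0, -0.001]
ft_force: [0.8, -0.5, -0.9]
grip_width: 0.0162
grasp_force: 59.8
```

Emit:
jog_arm:
  deltas:
    - [0, 0, 0, 0, 0, 0, 0]
    - [0, 0, 0, 0, 0, 0, 0]

```text
clock: 6.9
eef_pos: [0.3907, 0.0804, 0.0653]
tool_rot: [0.051, 0.999, -0.0, -0.001]
ft_force: [-0.4, -0.8, -1.0]
grip_width: 0.0163
grasp_force: 59.8
```

```bash
python3 - <<'E'
from h import *
t,X=cloud('top');s,Z=cloud('side');np.savez('k.npz',t=t,X=X,s=s,Z=Z)
u=proj('top',[.47,.07,.1])[0].astype(int);v=proj('side',[.47,.07,.1])[0].astype(int);print(u,v)
a=cv2.resize(s[v[1]-55:v[1]+45,v[0]-65:v[0]+65],(400,308),interpolation=cv2.INTER_CUBIC)
b=cv2.resize(t[u[1]-50:u[1]+50,u[0]-65:u[0]+65],(400,308),interpolation=cv2.INTER_CUBIC)
cv2.imwrite('pics/c5.png',np.hstack([a,b])[:,:,::-1])
E
```

```text
[251 261] [345 283]
```

View pics/c5.png

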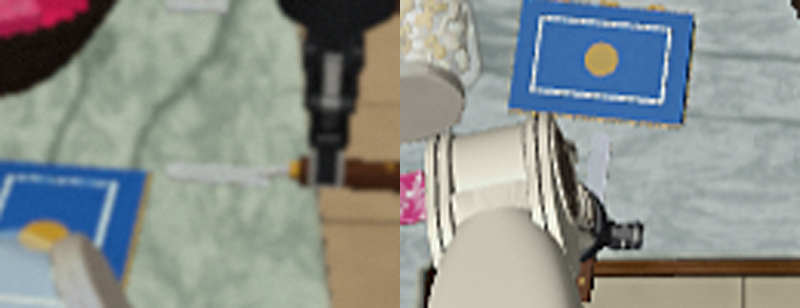

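The knife is held level. In the side crop the blade runs from (290,175) to its tip at (168,170), in front of the tin's lip at (150,170..). In the top crop the tip is at (603,137), pointing at the tin. Now I take the blade's pose from the clouds.

```bash
python3 - <<'E'
from h import *
k=np.load('k.npz')
ex=np.array([.995,-.0993]);ey=np.array([.0993,.995]);lip=np.array([.517,.0854])
for n,C in(('side','Z'),('top','X')):
    X=k[C];D=X[...,:2]-lip;a=D@ex;b=D@ey
    m=(a>-.1)&(a<.03)&(abs(b+.02)<.05)&(X[...,2]>.062)&(X[...,2]<.14)
    q=np.c_[a[m],b[m],X[m][:,2]]*1000;q=q[np.argsort(q[:,0])]
    print(n,len(q));
    for i in range(0,len(q),max(1,len(q)//14)): print(np.round(q[i],1).tolist())
    print('max',np.round(q[-3:],1).tolist(), 'median',np.round(np.median(q,0),1),'slope',np.round(np.polyfit(q[:,0],q[:,2],1),3),np.round(np.polyfit(q[:,0],q[:,1],1),3))
    m=(a>-.1)&(a<.1)&(abs(b)<.08)&(X[...,2]>.035)&(X[...,2]<.06);q=np.c_[a[m],b[m],X[m][:,2]]*1000
    print('lid',np.round(np.percentile(q[:,0],[0,1,2,5]),1),np.median(q[:,2]))
E
```

```text
side 212
[-99.7, -16.0, 108.1]
[-89.4, -19.6, 107.2]
[-83.6, -15.9, 101.8]
[-78.8, -27.0, 101.2]
[-73.6, -12.0, 103.7]
[-68.3, -28.2, 99.6]
[-63.6, -10.8, 98.6]
[-58.5, -20.9, 101.2]
[-53.0, -12.7, 101.4]
[-47.9, -23.3, 101.1]
[-42.9, -10.9, 101.7]
[-37.8, -19.6, 102.7]
[-32.7, -28.6, 101.3]
[-27.5, -18.4, 100.2]
[-21.5, -16.4, 101.0]
max [[-21.9, -12.9, 101.0], [-21.5, -16.4, 101.0], [-21.3, -18.1, 102.4]] median [-58.4 -17.  101.5] slope [-4.6000e-02  9.9283e+01] [-1.1000e-02 -1.7949e+01]
lid [-1.8 -1.1 -0.6  1.2] 50.19541981937786
top 131
[-87.4, -24.6, 101.6]
[-79.2, -17.8, 103.6]
[-75.1, -19.4, 96.6]
[-70.1, -6.5, 96.4]
[-66.1, -18.5, 98.0]
[-60.8, -8.6, 97.3]
[-57.3, -17.9, 101.1]
[-53.9, -20.4, 100.1]
[-49.0, -7.6, 100.4]
[-45.5, -10.1, 99.8]
[-41.3, -21.8, 99.3]
[-36.1, -15.4, 101.7]
[-32.1, -17.4, 97.2]
[-28.5, -9.5, 109.1]
[-23.1, -13.1, 96.7]
max [[-22.4, -22.5, 97.7], [-21.1, -14.0, 104.4], [-19.8, -15.9, 97.4]] median [-51.7 -17.4  99.7] slope [-1.1000e-02  9.8869e+01] [  0.047 -14.889]
lid [-2.  -0.4  0.5  3.7] 48.54937624135594
```

Emit:
jog_arm:
  deltas:
    - [0, 0, 0, 0, 0, 0.03, 0]
    - [0, 0, 0, 0, 0, 0.055, 0]
    - [0, 0, 0, 0, 0, 0.061, 0]
    - [0, 0, 0, 0, 0, 0.061, 0]
    - [0, 0, 0, -0.01, 0, 0.061, 0]
    - [0, 0, 0, -0.018, 0, 0.061, 0]
    - [0, 0, 0, -0.026, 0, 0.061, 0]
    - [0, 0, 0, -0.026, 0, 0.061, 0]
    - [0, 0, 0, -0.026, 0, 0.061, 0]

```text
clock: 8.12
eef_pos: [0.417, 0.0778, 0.0049]
tool_rot: [0.05, 0.999, -0.0, -0.0]
ft_force: [0.1, 0.2, -0.5]
grip_width: 0.0163
grasp_force: 59.8
```

```bash
python3 - <<'E'
from h import *
ex=np.array([.995,-.0993]);ey=np.array([.0993,.995]);lip=np.array([.517,.0854])
for n in('side','top'):
    p,X=cloud(n);D=X[...,:2]-lip;a=D@ex;b=D@ey
    m=(a>-.06)&(a<-.01)&(abs(b+.018)<.012)&(X[...,2]>.025)&(X[...,2]<.06)
    q=np.c_[a[m],b[m],X[m][:,2]]*1000;print(n,len(q),np.median(q,0))
E
```

```text
side 144 [-35.29104924 -17.80092585  40.83806821]
top 85 [-31.02603946 -17.13779158  39.29814869]
```

Emit:
jog_arm:
  deltas:
    - [0, 0, 0, 0, 0, -0.008, 0]
    - [0, 0, 0, 0, 0, -0.015, 0]
    - [0, 0, 0, -0.001, 0, -0.023, 0]
    - [0, 0, 0, -0.004, 0, -0.034, 0]
    - [0, 0, 0, -0.009, 0, -0.0446, 0]
    - [0, 0, 0, -0.014, 0, -0.055, 0]
    - [0, 0, 0, -0.02, 0, -0.064, 0]
    - [0, 0, 0, -0.02, 0, -0.064, 0]

```text
clock: 9.22
eef_pos: [0.4391, 0.0761, 0.07]
tool_rot: [0.05, 0.999, 0.0, 0.002]
ft_force: [-0.3, -0.6, -1.3]
grip_width: 0.0162
grasp_force: 59.8
```

```bash
python3 - <<'E'
from h import *
ex=np.array([.995,-.0993]);ey=np.array([.0993,.995]);lip=np.array([.517,.0854])
for n in('side','top'):
    p,X=cloud(n);D=X[...,:2]-lip;a=D@ex;b=D@ey
    m=(a>-.06)&(a<-.01)&(abs(b+.018)<.012)&(X[...,2]>.025)&(X[...,2]<.16)
    q=np.c_[a[m],b[m],X[m][:,2]]*1000;print(n,len(q),np.median(q,0), np.polyfit(q[:,0],q[:,2],1))
    m=(a>0)&(a<.13)&(b>-.07)&(b<.07)&(X[...,2]>.04)&(X[...,2]<.2);q=np.c_[a[m],b[m],X[m][:,2]]*1000;print('lid',np.arctan(np.polyfit(q[:,0],q[:,2],1)[0]),q[:,0].min(),q[:,2].max())
E
```

```text
side 123 [-32.09678293 -16.03174255 106.7616314 ] [ -0.2022223  101.74830568]
lid -0.4298612667273189 0.16587598349524363 117.03624924838401
top 44 [-19.81469036 -18.48691087 103.80237928] [ -0.15116588 100.34726032]
lid -0.4727235567533972 0.7922515074904679 119.1212208144535
```

Emit:
jog_arm:
  deltas:
    - [0, 0, 0, -0.007, 0, -0.012, 0]
    - [0, 0, 0, -0.015, 0, -0.022, 0]
    - [0, 0, 0, -0.024, 0, -0.03, 0]
    - [0, 0, 0, -0.034, 0, -0.036, 0]
    - [0, 0, 0, -0.044, 0, -0.041, 0]
    - [0, 0, 0, -0.054, 0, -0.045, 0]
    - [0, 0, 0, -0.064, 0, -0.048, 0]
    - [0, 0, 0, -0.075, 0, -0.05, 0]
    - [0, 0, 0, -0.085, 0, -0.05, 0]
    - [0, 0, 0, -0.085, 0, -0.05, 0]

```text
clock: 10.58
eef_pos: [0.5229, 0.0674, 0.1188]
tool_rot: [0.05, 0.999, 0.0, 0.0]
ft_force: [0.0, -0.3, -0.1]
grip_width: 0.0161
grasp_force: 59.8
```

```bash
cat > lid.py <<'E'
from h import *
ex=np.array([.995,-.0993]);ey=np.array([.0993,.995]);lip=np.array([.517,.0854])
for n in('side','top'):
    p,X=cloud(n);D=X[...,:2]-lip;a=D@ex;b=D@ey
    m=(a>-.02)&(a<.2)&(b>-.03)&(b<-.006)&(X[...,2]>.055)&(X[...,2]<.2)
    q=np.c_[a[m],b[m],X[m][:,2]]*1000;q=q[np.argsort(q[:,0])];print(n,len(q),np.round(q[::max(1,len(q)//12)]).tolist())
    m=(a>0.03)&(a<.18)&(b>.02)&(b<.07)&(X[...,2]>.056)&(X[...,2]<.2);q=np.c_[a[m],b[m],X[m][:,2]]*1000;q=q[np.argsort(q[:,2])]
    print('lid',len(q),np.round(q[::max(1,len(q)//10)]).tolist(),q[-1])
    if n=='top': cv2.imwrite('pics/last.png',cv2.resize(p[170:300,190:360],None,fx=4,fy=4,interpolation=cv2.INTER_CUBIC)[:,:,::-1])
E
python3 lid.py
```

```text
side 477 [[-20.0, -13.0, 169.0], [-12.0, -11.0, 169.0], [-4.0, -26.0, 195.0], [23.0, -11.0, 159.0], [44.0, -15.0, 158.0], [57.0, -9.0, 154.0], [73.0, -23.0, 156.0], [86.0, -28.0, 154.0], [101.0, -26.0, 154.0], [111.0, -19.0, 140.0], [112.0, -25.0, 104.0], [114.0, -10.0, 96.0], [116.0, -15.0, 56.0]]
lid 293 [[115.0, 21.0, 67.0], [114.0, 41.0, 92.0], [113.0, 67.0, 104.0], [112.0, 41.0, 115.0], [112.0, 54.0, 126.0], [111.0, 47.0, 135.0], [110.0, 51.0, 145.0], [111.0, 50.0, 151.0], [114.0, 30.0, 154.0], [112.0, 58.0, 166.0], [113.0, 69.0, 169.0]] [112.39000728  63.13325219 169.35639263]
top 167 [[-20.0, -14.0, 169.0], [-13.0, -22.0, 168.0], [-6.0, -30.0, 183.0], [68.0, -19.0, 153.0], [75.0, -19.0, 153.0], [83.0, -12.0, 155.0], [88.0, -26.0, 151.0], [94.0, -22.0, 152.0], [99.0, -25.0, 155.0], [106.0, -21.0, 152.0], [111.0, -29.0, 147.0], [113.0, -21.0, 161.0], [114.0, -28.0, 97.0]]Traceback (most recent call last):
  File "lid.py", line 8, in <module>
    print('lid',len(q),np.round(q[::max(1,len(q)//10)]).tolist(),q[-1])
                                                                 ~^^^^
IndexError: index -1 is out of bounds for axis 0 with size 0
```

Emit:
jog_arm:
  deltas:
    - [0, 0, 0, -0.006, 0, 0, 0]
    - [0, 0, 0, -0.012, 0, 0.001, 0]
    - [0, 0, 0, -0.018, 0, 0.002, 0]
    - [0, 0, 0, -0.018, 0, 0.002, 0]

```text
clock: 11.18
eef_pos: [0.5403, 0.0657, 0.1168]
tool_rot: [0.05, 0.999, -0.0, 0.0]
ft_force: [-0.5, 0.3, -0.9]
grip_width: 0.0161
grasp_force: 59.8
```

Emit:
jog_arm:
  deltas:
    - [0, 0, 0, 0.03, 0, 0, 0]
    - [0, 0, 0, 0.08, 0, 0, 0]
    - [0, 0, 0, 0.13, 0, 0, 0]
    - [0, 0, 0, 0.13, 0, 0, 0]

```text
clock: 11.68
eef_pos: [0.4059, 0.0784, 0.1164]
tool_rot: [0.049, 0.999, -0.0, -0.002]
ft_force: [0.2, -1.0, -0.7]
grip_width: 0.0162
grasp_force: 59.8
```

```bash
sed -i 's/,q\[-1\])/)/' lid.py; python3 lid.py
```

```text
side 239 [[-20.0, -16.0, 150.0], [-13.0, -18.0, 151.0], [-5.0, -14.0, 152.0], [118.0, -10.0, 60.0], [120.0, -20.0, 73.0], [121.0, -28.0, 88.0], [122.0, -18.0, 95.0], [123.0, -12.0, 119.0], [124.0, -9.0, 126.0], [125.0, -26.0, 145.0], [126.0, -15.0, 147.0], [131.0, -9.0, 155.0], [132.0, -23.0, 161.0]]
lid 402 [[118.0, 23.0, 66.0], [121.0, 38.0, 89.0], [122.0, 47.0, 100.0], [124.0, 47.0, 110.0], [124.0, 65.0, 121.0], [124.0, 37.0, 130.0], [126.0, 37.0, 139.0], [127.0, 53.0, 150.0], [131.0, 65.0, 153.0], [132.0, 37.0, 162.0], [131.0, 47.0, 169.0]]
top 143 [[-20.0, -11.0, 149.0], [-14.0, -15.0, 155.0], [-10.0, -19.0, 150.0], [-5.0, -19.0, 155.0], [119.0, -12.0, 72.0], [120.0, -18.0, 95.0], [121.0, -20.0, 92.0], [122.0, -28.0, 103.0], [124.0, -25.0, 131.0], [125.0, -21.0, 126.0], [127.0, -11.0, 140.0], [131.0, -7.0, 159.0], [131.0, -8.0, 168.0]]
lid 221 [[119.0, 61.0, 56.0], [121.0, 40.0, 70.0], [121.0, 69.0, 87.0], [123.0, 48.0, 99.0], [123.0, 46.0, 109.0], [125.0, 56.0, 125.0], [124.0, 63.0, 137.0], [127.0, 67.0, 148.0], [127.0, 51.0, 153.0], [133.0, 56.0, 162.0], [131.0, 24.0, 172.0]]
```

View pics/last.png

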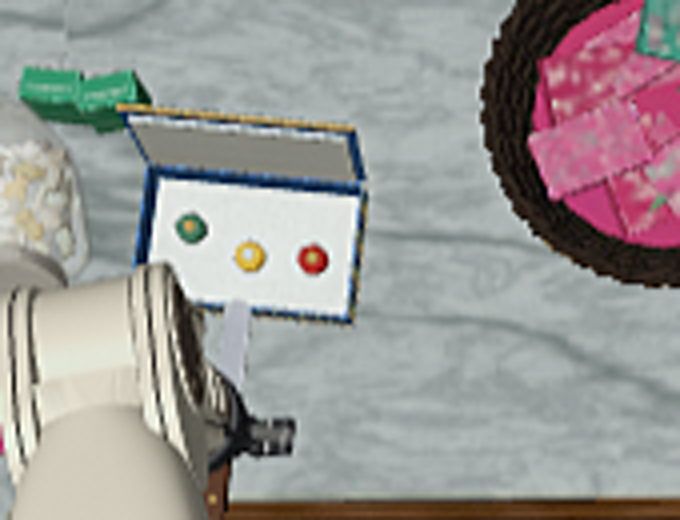

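The lid stands open at about 1.68 rad, leaning back. The pralines are visible at green (191,228), gold (250,257) and red (313,260) in the crop. Next I take the knife back to its old place.

```bash
python3 - <<'E'
from h import *
az=np.radians(-22.2);ty=np.array([np.cos(az),np.sin(az),0]);tz=np.array([0,0,-1.]);R=Ro.from_matrix(np.c_[np.cross(ty,tz),ty,tz])
print(goal([.459,-.124,.03],R))
E
```

```text
(array([-0.0676, -0.1971,  0.0876]), array([2.5000e-03, 1.1000e-03, 1.8594e+00]))
```

Emit:
jog_arm:
  deltas:
    - [0, 0, 0.18, 0.02, -0.05, 0, 0]
    - [0, 0, 0.36, 0.0, -0.1, 0, 0]
    - [0, 0, 0.55, -0.02, -0.15, 0, 0]
    - [0, 0, 1.859, -0.068, -0.197, 0, 0]
    - [0, 0, 1.859, -0.068, -0.197, 0, 0]
    - [0, 0, 1.859, -0.068, -0.197, 0.02, 0]
    - [0, 0, 1.859, -0.068, -0.197, 0.04, 0]
    - [0, 0, 1.859, -0.068, -0.197, 0.06, 0]
    - [0, 0, 1.859, -0.068, -0.197, 0.08, 0]
    - [0, 0, 1.859, -0.068, -0.197, 0.087, 0]

```text
clock: 13.02
eef_pos: [0.4594, -0.1248, 0.0286]
tool_rot: [0.832, 0.555, -0.0, -0.0]
ft_force: [0.3, 0.4, -0.6]
grip_width: 0.0165
grasp_force: 59.8
```

Emit:
jog_arm:
  deltas:
    - [0, 0, 0, 0, 0, 0, 0]
    - [0, 0, 0, 0, 0, 0, 0]

```text
clock: 13.28
eef_pos: [0.4597, -0.1247, 0.0303]
tool_rot: [0.829, 0.559, 0.0, 0.001]
ft_force: [-0.3, 0.1, -1.1]
grip_width: 0.016
grasp_force: 59.8
```

```bash
python3 - <<'E'
from h import *
az=np.radians(-22.2);ty=np.array([np.cos(az),np.sin(az),0]);tz=np.array([0,0,-1.]);R=Ro.from_matrix(np.c_[np.cross(ty,tz),ty,tz])
print(goal([.459,-.124,-.0336],R))
p,X=cloud('side');d=-np.array([np.cos(np.radians(67.8)),np.sin(np.radians(67.8))]);D=X[...,:2]-np.array([.459,-.124]);a=D@d;b=D@[-d[1],d[0]]
m=(a>.045)&(a<.13)&(abs(b)<.02)&(X[...,2]>.02)&(X[...,2]<.13);q=np.c_[a[m],b[m],X[m][:,2]]*1000
print(len(q),np.median(q,0),q[:,0].max(),np.polyfit(q[:,0],q[:,2],1))
E
```

```text
(array([ 0.0004, -0.001 ,  0.0639]), array([ 0.0014, -0.0001,  0.0023]))
14 [64.92375337 -9.66823481 66.87373968] 87.10347996575898 [-2.65285817e-02  6.85045530e+01]
```

Level; set it down slowly, release, and rise.

Emit:
jog_arm:
  deltas:
    - [0, 0, 0, 0, 0, 0.03, 0]
    - [0, 0, 0, 0, 0, 0.05, 0]
    - [0, 0, 0, 0, 0, 0.058, 0]
    - [0, 0, 0, 0, 0, 0.062, 0]
    - [0, 0, 0, 0, 0, 0.062, 0]

```text
clock: 13.95
eef_pos: [0.459, -0.1243, -0.0316]
tool_rot: [0.83, 0.558, 0.0, 0.0]
ft_force: [0.2, 0.1, 0.3]
grip_width: 0.0161
grasp_force: 59.8
```

Emit:
jog_arm:
  deltas:
    - [0, 0, 0, 0, 0, 0, 0.05]
    - [0, 0, 0, 0, 0, 0, 0.05]
    - [0, 0, 0, 0, 0, 0, 0.05]
    - [0, 0, 0, 0, 0, -0.05, 0.05]
    - [0, 0, 0, 0, 0, -0.11, 0.06]
    - [0, 0, 0, 0, 0, -0.17, 0.08]
    - [0, 0, 0, 0, 0, -0.22, 0.08]
    - [0, 0, 0, 0, 0, -0.25, 0.085]
    - [0, 0, 0, 0, 0, -0.25, 0.085]

```text
clock: 15.08
eef_pos: [0.4603, -0.1246, 0.2209]
tool_rot: [0.83, 0.558, 0.002, 0.002]
ft_force: [0.2, -0.1, -0.6]
grip_width: 0.0846
grasp_force: 0.0
```

```bash
python3 - <<'E'
from h import *
p,X=cloud('side');s=np.load('sidep.npy')
for q in (s,p):
    c=comps(q,(0,60,10),(20,255,150),(330,255,365,290))[0];print(rect('side',c,.012))
t,T=cloud('top');c=comps(t,(0,150,80),(8,255,255),(250,220,285,245),3);print('red',[(k.mean(0),cast('top',k.mean(0),.012)) for k in c])
c=comps(t,(20,150,120),(35,255,255),(240,220,285,250),3);print('gold',[cast('top',k.mean(0),.012) for k in c])
# tongs: points above the rest
for n,Y in(('side',X),('top',T)):
    m=(abs(Y[...,0]-.47)<.05)&(abs(Y[...,1]+.378)<.06)&(Y[...,2]>.07)&(Y[...,2]<.17);q=Y[m]*1000
    print(n,len(q),np.round([q.min(0),q.max(0),np.median(q,0)]))
    h=q[(q[:,2]>90)&(q[:,2]<118)];print('pads',np.round(h[np.argsort(h[:,1])][::max(1,len(h)//10)]).tolist())
    h=q[q[:,2]>140];print('bow',np.round(h[::max(1,len(h)//6)]).tolist())
u=proj('side',[.47,-.378,.08])[0].astype(int);v=proj('top',[.47,-.378,.08])[0].astype(int);print(u,v)
a=cv2.resize(p[u[1]-38:u[1]+38,u[0]-50:u[0]+50],(400,304),interpolation=cv2.INTER_CUBIC);b=cv2.resize(t[v[1]-25:v[1]+25,v[0]-33:v[0]+33],(400,304),interpolation=cv2.INTER_CUBIC)
cv2.imwrite('pics/c6.png',np.hstack([a,b])[:,:,::-1])
E
```

```text
(array([ 467. , -103.3]), array([94.3, 20.6]), 68.0)
(array([ 464.4, -102.9]), array([95.4, 20.3]), 68.5)
red [(array([267.76470588, 234.64705882]), array([[0.56978391, 0.03057855, 0.012     ]]))]
gold [array([[0.57265881, 0.08257892, 0.012     ]])]
side 161 [[ 465. -401.   70.]
 [ 480. -354.  152.]
 [ 472. -363.  113.]]
pads [[466.0, -400.0, 113.0], [466.0, -395.0, 109.0], [480.0, -367.0, 112.0], [474.0, -364.0, 113.0], [480.0, -363.0, 116.0], [477.0, -362.0, 98.0], [480.0, -361.0, 95.0], [477.0, -360.0, 92.0], [477.0, -359.0, 96.0], [471.0, -358.0, 109.0], [480.0, -357.0, 109.0]]
bow [[478.0, -381.0, 152.0], [466.0, -391.0, 148.0], [469.0, -381.0, 149.0], [472.0, -374.0, 149.0], [475.0, -371.0, 147.0], [475.0, -372.0, 143.0], [475.0, -365.0, 143.0]]
top 84 [[ 464. -400.   71.]
 [ 480. -357.  154.]
 [ 472. -375.  142.]]
pads [[467.0, -400.0, 106.0], [464.0, -398.0, 103.0], [471.0, -395.0, 98.0], [465.0, -395.0, 98.0], [467.0, -395.0, 103.0], [469.0, -362.0, 95.0], [476.0, -361.0, 109.0], [470.0, -361.0, 108.0], [479.0, -360.0, 111.0], [473.0, -360.0, 111.0], [474.0, -359.0, 102.0], [468.0, -359.0, 100.0], [479.0, -358.0, 107.0], [476.0, -358.0, 106.0], [469.0, -357.0, 115.0]]
bow [[480.0, -365.0, 143.0], [479.0, -385.0, 147.0], [475.0, -384.0, 153.0], [472.0, -375.0, 154.0], [470.0, -367.0, 147.0], [469.0, -387.0, 152.0], [467.0, -381.0, 148.0]]
[345 201] [397 261]
```

View pics/c6.png

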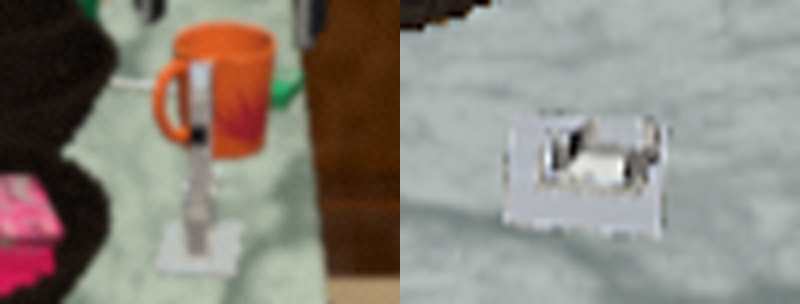

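The right crop (top) shows the rest foot from (507,118) to (665,232), the bow's top at (600,165) and black grip pads at (572,140) and (650,150). The left crop (side) shows a grip pad at (198,135). The clouds give pads from y = -357 to -400 (43 mm, as specified) with the centre at about (471,-378). Next I go above the tongs.

```bash
cat >> h.py <<'E'
def down(deg):
    az=np.radians(deg);ty=np.array([np.cos(az),np.sin(az),0]);tz=np.array([0,0,-1.]);return Ro.from_matrix(np.c_[np.cross(ty,tz),ty,tz])
E
python3 -c "
from h import *
print(goal([.471,-.378,.17],down(85)))"
```

```text
(array([-0.2302,  0.1079,  0.0475]), array([-4.000e-04, -3.000e-04, -1.871e+00]))
```

Emit:
jog_arm:
  deltas:
    - [0, 0, -1.871, -0.23, 0.108, 0.04, 0.085]
    - [0, 0, -1.871, -0.23, 0.108, 0.04, 0.085]
    - [0, 0, -1.871, -0.23, 0.108, 0.04, 0.085]
    - [0, 0, -1.871, -0.23, 0.108, 0.04, 0.085]
    - [0, 0, -1.871, -0.23, 0.108, 0.04, 0.085]
    - [0, 0, -1.871, -0.23, 0.108, 0.04, 0.085]
    - [0, 0, -1.871, -0.23, 0.108, 0.04, 0.085]
    - [0, 0, -1.871, -0.23, 0.108, 0.04, 0.085]
    - [0, 0, -1.871, -0.23, 0.108, 0.04, 0.085]
    - [0, 0, -1.871, -0.23, 0.108, 0.04, 0.085]

```text
clock: 16.42
eef_pos: [0.4704, -0.377, 0.1753]
tool_rot: [0.058, 0.998, 0.001, -0.002]
ft_force: [-0.2, 0.2, -0.9]
grip_width: 0.0851
grasp_force: 0.0
```

Emit:
jog_arm:
  deltas:
    - [0, 0, 0, 0, 0, 0, 0.085]
    - [0, 0, 0, 0, 0, 0, 0.085]
    - [0, 0, 0, 0, 0, 0, 0.085]

```text
clock: 16.8
eef_pos: [0.4713, -0.3777, 0.1775]
tool_rot: [0.061, 0.998, 0.0, -0.0]
ft_force: [-0.4, -0.1, -0.3]
grip_width: 0.0851
grasp_force: 0.0
```

```bash
cat > fing.py <<'E'
from h import *
az=np.radians(85);e=np.array([np.cos(az),np.sin(az)]);f=np.array([e[1],-e[0]])
o=get_obs()['eef_pos'];print(o,goal([.471,-.378,.047],down(85)))
for n in('side','top'):
    p,X=cloud(n);D=X[...,:2]-o[:2];t=D@e;s=D@f;z=X[...,2]-o[2]
    for g in(1,-1):
        m=(t*g>.01)&(t*g<.075)&(abs(s)<.03)&(z>.02)&(z<.08);q=np.c_[t[m],s[m],z[m]]*1000;q=q[np.argsort(q[:,2])]
        print(n,len(q),np.round(q[:6]).tolist(), len(q) and np.round(np.percentile(q,[5,50,95],axis=0)).tolist())
E
python3 fing.py
```

```text
[ 0.47134326 -0.37774522  0.17746557] (array([ 0.0002, -0.0004,  0.1305]), array([ 0.0004, -0.0007, -0.0355]))
side 74 [[44.0, 0.0, 51.0], [47.0, -5.0, 52.0], [48.0, -3.0, 53.0], [42.0, 6.0, 53.0], [51.0, -8.0, 54.0], [46.0, 8.0, 55.0]] [[44.0, -11.0, 54.0], [51.0, -3.0, 67.0], [57.0, 8.0, 79.0]]
side 35 [[-49.0, -9.0, 52.0], [-44.0, -12.0, 53.0], [-39.0, -7.0, 55.0], [-45.0, -9.0, 56.0], [-44.0, -6.0, 56.0], [-45.0, -12.0, 56.0]] [[-48.0, -15.0, 54.0], [-44.0, -9.0, 65.0], [-40.0, 2.0, 78.0]]
top 0 [] 0
top 0 [] 0
```

Emit:
jog_arm:
  deltas:
    - [0, 0, -0.035, 0, 0, 0.04, 0.075]
    - [0, 0, -0.035, 0, 0, 0.08, 0.07]
    - [0, 0, -0.035, 0, 0, 0.11, 0.07]
    - [0, 0, -0.035, 0, 0, 0.13, 0.07]
    - [0, 0, -0.035, 0, 0, 0.13, 0.07]

```text
clock: 17.52
eef_pos: [0.4701, -0.3768, 0.0461]
tool_rot: [0.043, 0.999, 0.001, -0.002]
ft_force: [0.0, -1.0, 0.1]
grip_width: 0.0698
grasp_force: 0.0
```

Emit:
jog_arm:
  deltas:
    - [0, 0, 0, 0, 0, 0, 0.05]
    - [0, 0, 0, 0, 0, 0, 0.046]
    - [0, 0, 0, 0, 0, 0, 0.042]
    - [0, 0, 0, 0, 0, 0, 0.042]
    - [0, 0, 0, 0, 0, 0, 0.042]

```text
clock: 18.15
eef_pos: [0.4722, -0.3786, 0.0491]
tool_rot: [0.043, 0.999, -0.001, 0.001]
ft_force: [-0.5, 0.3, 5.8]
grip_width: 0.042
grasp_force: 7.0
```

Emit:
jog_arm:
  deltas:
    - [0, 0, 0, 0, 0, -0.01, 0.042]
    - [0, 0, 0, 0, 0, -0.025, 0.042]
    - [0, 0, 0, 0, 0, -0.045, 0.042]
    - [0, 0, 0, 0, 0, -0.07, 0.042]
    - [0, 0, 0, 0, 0, -0.1, 0.042]
    - [0, 0, 0, 0, 0, -0.12, 0.042]
    - [0, 0, 0, 0, 0, -0.13, 0.042]
    - [0, 0, 0, 0, 0, -0.13, 0.042]

```text
clock: 19.15
eef_pos: [0.4717, -0.3782, 0.1787]
tool_rot: [0.043, 0.999, -0.0, 0.0]
ft_force: [0.7, 0.1, -1.0]
grip_width: 0.0422
grasp_force: 7.5
```

```bash
cat > tg.py <<'E'
from h import *
import sys
o=get_obs()['eef_pos'];R=Ro.from_quat(get_obs()['tool_rot']).as_matrix();e=R[:2,1];f=R[:2,0];print(o,np.degrees(np.arctan2(e[1],e[0])))
for n in('side','top'):
    p,X=cloud(n);D=X[...,:2]-o[:2];t=D@e;s=D@f;z=X[...,2]-o[2]
    m=(abs(t)<.045)&(abs(s)<.025)&(z>-.075)&(z<.025);q=np.c_[t[m],s[m],z[m]]*1000
    for lo in range(-75,25,12):
        h=q[(q[:,2]>=lo)&(q[:,2]<lo+12)]
        if len(h):
            print(n,lo,len(h),'+y',np.round(np.median(h[h[:,0]>0],0)).tolist(),'-y',np.round(np.median(h[h[:,0]<0],0)).tolist())
    print('minz',q[:,2].min() if len(q) else None)
E
python3 tg.py 2>/dev/null
```

```text
[ 0.4717368  -0.37817705  0.17873376] 85.04681523534359
side -51 10 +y [18.0, -1.0, -41.0] -y [-22.0, 7.0, -41.0]
side -39 23 +y [19.0, 0.0, -32.0] -y [-17.0, 7.0, -32.0]
side -27 33 +y [19.0, -1.0, -21.0] -y [-21.0, 7.0, -22.0]
side -15 26 +y [17.0, 1.0, -10.0] -y [-17.0, 4.0, -12.0]
side -3 23 +y [18.0, 1.0, 5.0] -y [-20.0, 6.0, 0.0]
side 9 20 +y [18.0, -0.0, 15.0] -y [-17.0, 7.0, 14.0]
side 21 8 +y [18.0, 1.0, 23.0] -y [-20.0, 6.0, 21.0]
minz -43.321697602230785
minz None
```

```bash
python3 -c "
from h import *
print(goal([.570,.0306,.135],down(84.3)))"
```

```text
(array([-0.0634,  0.4151,  0.0423]), array([ 0.0008, -0.0014,  0.0131]))
```

Emit:
jog_arm:
  deltas:
    - [0, 0, 0.013, -0.004, 0.03, 0, 0.042]
    - [0, 0, 0.013, -0.01, 0.07, 0, 0.042]
    - [0, 0, 0.013, -0.018, 0.12, 0, 0.042]
    - [0, 0, 0.013, -0.026, 0.17, 0, 0.042]
    - [0, 0, 0.013, -0.034, 0.22, 0, 0.042]
    - [0, 0, 0.013, -0.042, 0.27, 0, 0.042]
    - [0, 0, 0.013, -0.05, 0.32, 0, 0.042]
    - [0, 0, 0.013, -0.056, 0.365, 0, 0.042]
    - [0, 0, 0.013, -0.062, 0.4, 0, 0.042]
    - [0, 0, 0.013, -0.0634, 0.415, 0.02, 0.042]

```text
clock: 20.5
eef_pos: [0.5715, 0.0323, 0.158]
tool_rot: [0.048, 0.999, 0.0, 0.001]
ft_force: [0.3, -0.2, -0.9]
grip_width: 0.0425
grasp_force: 7.5
```

Emit:
jog_arm:
  deltas:
    - [0, 0, 0, 0, 0, 0.02, 0.042]
    - [0, 0, 0, 0, 0, 0.02, 0.042]
    - [0, 0, 0, 0, 0, 0.02, 0.042]

```text
clock: 20.88
eef_pos: [0.5704, 0.0298, 0.138]
tool_rot: [0.05, 0.999, -0.0, -0.0]
ft_force: [0.2, -0.2, -0.5]
grip_width: 0.0421
grasp_force: 7.5
```

```bash
python3 tg.py 2>/dev/null; python3 - <<'E'
from h import *
print(goal([.570,.0306,.049],down(84.3)))
for n in('top','side'):
    p,X=cloud(n);u=proj(n,[.57,.03,.05])[0].astype(int)
    c=comps(p,(0,150,60),(8,255,255),(u[0]-25,u[1]-20,u[0]+25,u[1]+25),3);print(n,[(k.min(0),k.max(0),cast(n,k.mean(0),.012)) for k in c][:2])
    a=cv2.resize(p[u[1]-50:u[1]+50,u[0]-65:u[0]+65],(400,308),interpolation=cv2.INTER_CUBIC)
    cv2.imwrite(f'pics/x{n}.png',a[:,:,::-1])
cv2.imwrite('pics/c7.png',np.hstack([cv2.imread('pics/xside.png'),cv2.imread('pics/xtop.png')]))
E
```

```text
[0.57043024 0.0298437  0.13802613] 84.28520271521263
side -51 12 +y [19.0, -2.0, -40.0] -y [-22.0, 4.0, -42.0]
side -39 57 +y [19.0, -0.0, -32.0] -y [-21.0, 3.0, -32.0]
side -27 51 +y [20.0, -0.0, -22.0] -y [-20.0, 2.0, -21.0]
side -15 51 +y [19.0, 0.0, -9.0] -y [-19.0, 4.0, -9.0]
side -3 44 +y [18.0, -1.0, 4.0] -y [-19.0, 2.0, 2.0]
side 9 39 +y [17.0, -0.0, 15.0] -y [-18.0, 5.0, 13.0]
side 21 12 +y [18.0, 0.0, 22.0] -y [nan, nan, nan]
minz -43.40537793849071
top -51 2 +y [nan, nan, nan] -y [-21.0, -5.0, -45.0]
top -39 2 +y [nan, nan, nan] -y [-21.0, -1.0, -37.0]
top -27 4 +y [nan, nan, nan] -y [-21.0, 0.0, -22.0]
top -15 3 +y [nan, nan, nan] -y [-19.0, 5.0, -11.0]
top -3 1 +y [nan, nan, nan] -y [-18.0, 5.0, 6.0]
minz -46.90953884442886
(array([0.0013, 0.0007, 0.0898]), array([ 0.0002,  0.0014, -0.0005]))
top [(array([265, 232], dtype=int32), array([271, 237], dtype=int32), array([[0.57026851, 0.02999958, 0.012     ]]))]
side [(array([296, 300], dtype=int32), array([303, 305], dtype=int32), array([[0.57336549, 0.02286153, 0.012     ]]))]
```

View pics/c7.png

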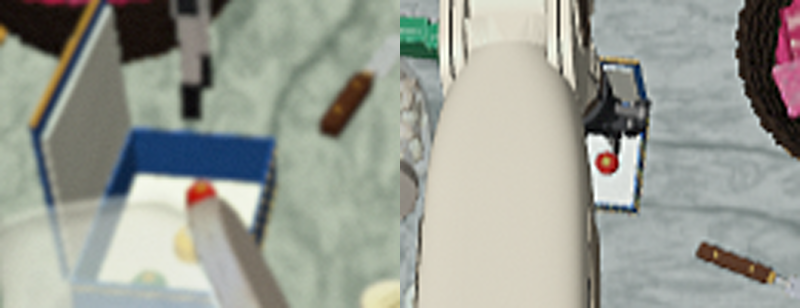

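In the left crop (side) the jaw tips at (192,115) hang over the tin, behind and above the red praline at (201,193). In the right crop (top) the red praline is at (607,162), just by the tongs' arm at (615,145). The lid stands open and the knife lies flat. I descend in steps.

Emit:
jog_arm:
  deltas:
    - [0, 0, 0, 0, 0.0015, 0.03, 0.042]
    - [0, 0, 0, 0, 0.0015, 0.055, 0.042]
    - [0, 0, 0, 0, 0.0015, 0.06, 0.042]
    - [0, 0, 0, 0, 0.0015, 0.06, 0.042]

```text
clock: 21.58
eef_pos: [0.571, 0.0314, 0.0786]
tool_rot: [0.05, 0.999, 0.0, 0.0]
ft_force: [0.6, -0.5, -0.5]
grip_width: 0.0419
grasp_force: 7.5
```

Emit:
jog_arm:
  deltas:
    - [0, 0, 0, 0, 0, 0.01, 0.042]
    - [0, 0, 0, 0, 0, 0.018, 0.042]
    - [0, 0, 0, 0, 0, 0.024, 0.042]
    - [0, 0, 0, 0, 0, 0.028, 0.042]
    - [0, 0, 0, 0, 0, 0.028, 0.042]

```text
clock: 22.2
eef_pos: [0.5703, 0.0316, 0.0495]
tool_rot: [0.05, 0.999, -0.0, -0.0]
ft_force: [-0.2, 0.2, -0.2]
grip_width: 0.042
grasp_force: 7.5
```

No contact force on the way down. Now squeeze.

Emit:
jog_arm:
  deltas:
    - [0, 0, 0, 0, 0, 0, 0.041]
    - [0, 0, 0, 0, 0, 0, 0.04]
    - [0, 0, 0, 0, 0, 0, 0.039]
    - [0, 0, 0, 0, 0, 0, 0.038]
    - [0, 0, 0, 0, 0, 0, 0.038]
    - [0, 0, 0, 0, 0, 0, 0.038]

```text
clock: 22.95
eef_pos: [0.5708, 0.0316, 0.0501]
tool_rot: [0.05, 0.999, 0.0, 0.0]
ft_force: [-1.1, -0.5, 0.5]
grip_width: 0.0386
grasp_force: 13.7
```

Emit:
jog_arm:
  deltas:
    - [0, 0, 0, 0, 0, 0, 0.036]
    - [0, 0, 0, 0, 0, 0, 0.036]
    - [0, 0, 0, 0, 0, 0, 0.036]

```text
clock: 23.32
eef_pos: [0.5709, 0.0316, 0.0503]
tool_rot: [0.05, 0.999, 0.0, 0.0]
ft_force: [0.1, -0.1, 3.2]
grip_width: 0.0372
grasp_force: 50.9
```

Emit:
jog_arm:
  deltas:
    - [0, 0, 0, 0, 0, 0, 0.0375]
    - [0, 0, 0, 0, 0, 0, 0.0375]

```text
clock: 23.58
eef_pos: [0.5709, 0.0316, 0.0502]
tool_rot: [0.05, 0.999, 0.0, 0.0]
ft_force: [-0.7, -0.9, 2.8]
grip_width: 0.0377
grasp_force: 31.7
```

Emit:
jog_arm:
  deltas:
    - [0, 0, 0, 0, 0, -0.01, 0.0375]
    - [0, 0, 0, 0, 0, -0.025, 0.0375]
    - [0, 0, 0, 0, 0, -0.045, 0.0375]
    - [0, 0, 0, 0, 0, -0.065, 0.0375]
    - [0, 0, 0, 0, 0, -0.085, 0.0375]
    - [0, 0, 0, 0, 0, -0.105, 0.0375]
    - [0, 0, 0, 0, 0, -0.12, 0.0375]
    - [0, 0, 0, 0, 0, -0.13, 0.0375]
    - [0, 0, 0, 0, 0, -0.13, 0.0375]
    - [0, 0, 0, 0, 0, -0.13, 0.0375]

```text
clock: 24.82
eef_pos: [0.5702, 0.0315, 0.1792]
tool_rot: [0.05, 0.999, -0.0, -0.001]
ft_force: [-0.6, -0.4, -0.8]
grip_width: 0.0375
grasp_force: 31.5
```

```bash
python3 - <<'E'
from h import *
p,X=cloud('side');u=proj('side',[.57,.03,.1])[0].astype(int)
cv2.imwrite('pics/c8.png',cv2.resize(p[u[1]-60:u[1]+60,u[0]-75:u[0]+75],(750,600),interpolation=cv2.INTER_CUBIC)[:,:,::-1])
c=comps(p,(0,150,60),(8,255,255),(u[0]-25,u[1]-40,u[0]+25,u[1]+40),2);print([np.round(np.nanmedian(X[k[:,1],k[:,0]],0)*1000) for k in c])
E
```

```text
[array([564.,  38., 148.])]
```

View pics/c8.png

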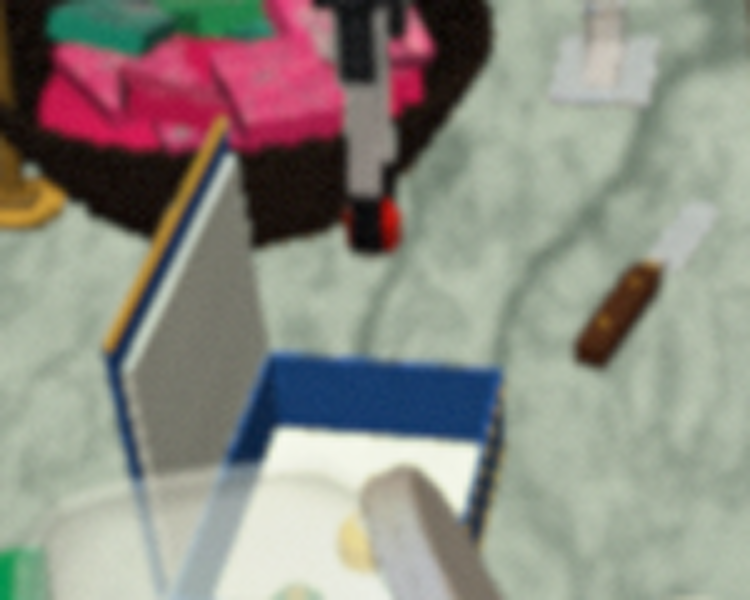

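The praline is held in the jaws at (372,225), clear of the tin. Gold (355,540) and green (297,590) are still inside, the lid is open and the knife lies flat. I raise it a bit further, settle and hand in.

Emit:
jog_arm:
  deltas:
    - [0, 0, 0, 0, 0, -0.01, 0.0375]
    - [0, 0, 0, 0, 0, -0.02, 0.0375]
    - [0, 0, 0, 0, 0, -0.03, 0.0375]
    - [0, 0, 0, 0, 0, -0.04, 0.0375]
    - [0, 0, 0, 0, 0, -0.045, 0.0375]
    - [0, 0, 0, 0, 0, -0.045, 0.0375]
    - [0, 0, 0, 0, 0, -0.045, 0.0375]
    - [0, 0, 0, 0, 0, -0.045, 0.0375]

```text
clock: 25.88
eef_pos: [0.5703, 0.0315, 0.2244]
tool_rot: [0.05, 0.999, -0.0, -0.001]
ft_force: [-0.2, -0.2, -0.9]
grip_width: 0.0372
grasp_force: 31.5
```

```bash
python3 - <<'E'
from h import *
from workcell import workorder
p,X=cloud('side');u=proj('side',[.57,.03,.15])[0].astype(int)
c=comps(p,(0,150,60),(8,255,255),(u[0]-25,u[1]-40,u[0]+25,u[1]+40),2);q=[np.nanmedian(X[k[:,1],k[:,0]],0) for k in c];print(q)
if any(a[2]>.17 and abs(a[0]-.57)<.03 for a in q): print(workorder.job_done())
E
```

```text
[array([0.56476682, 0.03294283, 0.18880116])]
the job is handed in; nothing more can be done
None
```

I handed the job in at about 26 s: the lid stands open, the knife lies flat again, and the squeezed tongs hold the red praline well above the tin (at about z = 0.19 m), with the other two still inside.

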